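# Turn the cover leaf of a lens tray over its spine

### The arm

A 6-joint arm with a two-finger parallel gripper is mounted at the origin on the work surface. World frame = base frame: x ahead of the robot, y to its left, z up, the work surface at z = 0. Lengths are in m, angles in degrees, forces in N, time in s.
With the tool pointing down it reaches from about 0.35 to 0.875 m from the base axis. Payload 4.2 kg.
Tool frame: the origin (TCP) lies midway between the tips of the shut fingers; the grasp point (between the pads) lies 19 mm behind it (r.grasp_offset is the distance from the TCP to the grasp point, in m); z points along the fingers, y is the direction in which the jaws open and shut (so a half turn about z gives the same grasp; the last joint's range is limited). The gripper opens to 87 mm and grips with 3 to 60 N. Pads are 19 mm wide; open, the fingers measure 117 mm over their backs; the gripper's body (75 mm by 190 mm) begins 51 mm behind the grasp point.
Start: joints at [86.379, 22.042, 0.453, 0, -68.411, -14.817], TCP at [0.198, 0.593, 0.223] pointing down, gripper open.
Joint ranges: [-179.83, 179.83], [-69.29, 118.12], [-61.27, 80.66], [-181.25, 117.63], [-171.15, -9.14], [-177.46, 177.46]. Speed limits (degrees/s): [159.86, 159.86, 180, 180, 180, 180].

### API

Orientations are given as a 3x3 rotation matrix whose columns are the frame's x, y, z axes.
In Python, from station import r gives the robot as it stands.
- The arm moves only by the shell command python3 -m crank 'ROWS'. ROWS is JSON, a list of rows, each a list of 3 entries, a list of its own where there are three numbers: the closure, from -1 (fully open) to 1 (shut), so that 0 is half open, then the shift along the tool's x, y, z as a fraction of full scale, then the turn, a rotation vector about the tool's x, y, z as a fraction of full scale. In form: [[fingers, [dx, dy, dz], [wx, wy, wz]], ...]. A call has 1 to 8 rows; each row shifts and turns the commanded pose from where the row before left it, along the tool's axes as they then stand; what a row does not reach is not made up. Full scale, the value 1, is 100 mm for a shift and 45 degrees for a turn. A row lasts 1/10 s, in which the tool goes at most 50 mm and 8.59 degrees, less where a joint would pass 70% of its speed; a pose out of reach is approached as far as the arm can. A call with a number of a shift or a turn outside -1 to 1 is refused whole. A call with a gripper value outside its range is refused whole. The fingers move at their own pace and stop on an object; the grip force is fixed at half the most. Time passes only in rows, so rows that do not move let the fingers close. It gives the time, the measured TCP pose, the force and the opening at its end, in the units of the state.
- r.sense(): the state, without advancing time (a new reading comes with each control period).
- r.capture(name): name is "scene" or "top" or "wrist"; returns a dict with "img" (420x560x3 uint8, blue, green, red), "fx", "fy", "cx", "cy" (pixels), "R" (3x3) and "t" (3): a world point X has camera coordinates R X + t. Camera axes: x right, y down, z forward; pixel columns grow to the right and rows downward; lengths in m; the calibration is good to about 2 mm. A picture is of the moment at which its call begins. There is no depth.
- r.finish_job(): hands the job in, once; it reports no verdict.
The state is a dict: "time_s": time; "joints": joint angles; "joint_velocities": joint speeds; "effort": joint torques, N m; "tcp_pos": TCP position; "ee_rot": TCP orientation; "wrist_force": force on the tool from outside, world axes, zero at the start; "moment": the same for the moment, N m; "gripper_width": opening from 0.0 (shut) to 1.0 (fully open).
Only numpy, scipy, OpenCV 4.12 (cv2) and the standard library are available. Lean on these libraries where they do the work, as an engineer would, in place of code of your own. Each camera call takes 0.05 s, during which the arm holds its last target.

### The job

The cream cover leaf of the blue contact lens tray is lying over one well, slightly ajar. With the fingertips, push it up (its orange tab overhangs the tray), turn it over the spine and press it down until it lies flat on the other well; guide it all the way rather than flicking it, and do not pinch or grip it or force it hard. Leave the lens cases in their wells and everything else on the vanity where it is, and finish with the hand clear of everything.

Things in the scene. Friction and masses are not known exactly. Their poses are not given: they have to be found in the camera images.
- lens_tray: Blue plastic tray fixed to the vanity, 124 mm along its own x, 180 mm along its own y, rim 47 mm high. Origin: centre of the underside; z up. The leaf's spine runs along the tray's own x through its middle, 50 mm above the origin. A well lies on each side of the spine, -y and +y (each 116 x 83 mm inside, floor 4 mm above the vanity).
- leaf (a joint): Angle of the cover leaf about the spine, rad: 0 = flat over the -y well, 1.57 = upright, 3.14 = flat over the +y well (both ends are slightly springy stops). Starts ajar at 0.15 to 0.4. The leaf weighs about 60 g; its hinge is stiff (about 0.05 N m), so it stays at any angle where it is left.
- leaf_tab (a point): Middle of the outer edge of the leaf's orange tab, on the mid-plane, 118 mm from the spine. The tab is 46 mm wide, 4 mm thick, in the middle of the leaf's free edge; it overhangs the tray's outside wall by 28 mm, with open space beneath it down to the vanity. Site y points from tab to spine, x along the spine, z to the leaf's side that faces up at the start.
- green_case: Twist-cap lens case with two green caps, white base 62 x 32 mm, 19 mm high, loose in one of the wells (either one). Origin: centre of the underside. Leave it.
- white_case: The same lens case with white caps, loose in the other well. Origin: centre of the underside. Leave it.
- tweezer_stand: Clear acrylic block 50 x 35 x 50 mm with steel tweezers standing in it up to 103 mm, near the tray's +x end. Origin: centre of the underside. Leave it.
- mirror: Small round glass mirror, 104 mm across, on a foot of 76 mm, 140 mm high. Origin: centre of the underside. Leave it.
- pump_bottle: Stainless steel pump bottle, 64 mm across, 182 mm high. Origin: centre of the underside. Leave it.
- tumbler: White tumbler, 74 mm across, with two toothbrushes, up to 170 mm high. Origin: centre of the underside. Leave it.
- soap_dish: Blue dish 85 x 115 mm with a bar of soap, 34 mm high. Origin: centre of the underside. Leave it.
- spine_mid (a point): Middle of the hinge line, axes as the tray's. The leaf is a rigid cream plate 4 mm thick with the hinge line in its mid-plane: 116 mm along the spine, reaching to 88 mm from it.

How it is judged:
By the outcome, as a careful person would: the job done as asked, in the order asked, and still so for the second after the job is handed in, with the robot touching nothing.
It also fails if it takes over 38 s, if anything falls off the work surface, if the arm or the gripper's body presses on something with over 40 N, if the wrist force passes 120 N, or if a joint passes its speed limit or range.

## Working session

There is one attempt and no reset: what is moved stays moved. The work goes in short steps, Python scripts to look and compute and a shell command to move; the robot and the scene stay as the last step left them, time stands still between calls to the robot, and variables do not carry over. Pictures are saved under pics/ and viewed, and the job is handed in when it is done.

```bash
mkdir -p pics; ls
python3 - <<'E'
from station import r
import cv2
print(r.sense())
for n in ("scene","top","wrist"):
    c=r.capture(n); cv2.imwrite(f"pics/{n}0.png",c["img"]); print(n,c["fx"],c["cx"],c["cy"],c["R"],c["t"])
E
```

```text
pics
{'time_s': 0.0, 'joints': array([ 8.63783393e+01,  2.20913089e+01,  3.80129877e-01, -3.05888365e-02,
       -6.84103816e+01, -1.48183884e+01]), 'joint_velocities': array([-0.01425314,  0.01046354,  0.08423137, -0.00829007,  0.02373113,
       -0.01912465]), 'effort': array([-5.00939477e-04, -3.90659595e+01,  1.87407517e+01,  4.22008708e+00,
        1.09903776e-02, -1.96154310e-04]), 'tcp_pos': array([0.19745999, 0.59235549, 0.22145208]), 'ee_rot': array([[ 9.48592842e-01, -3.16498378e-01, -6.29445100e-04],
       [-3.16498998e-01, -9.48590551e-01, -2.08598618e-03],
       [ 6.31255693e-05,  2.17797031e-03, -9.99997626e-01]]), 'wrist_force': array([ 0.91520113, -0.26525968,  0.52696824]), 'moment': array([-0.05551266,  0.00253161,  0.01015041]), 'gripper_width': 0.9935326564309982}
scene 385.3687566880975 280.8472628578442 213.9452122561283 [[ 0.30484631  0.952167    0.02113594]
 [ 0.51264104 -0.14534347 -0.84621182]
 [-0.802663    0.2687997  -0.53242731]] [-0.2533666  -0.23223235  1.22813741]
top 473.11722759490493 283.20438663135536 205.14298635593138 [[ 2.36734483e-02 -9.99719725e-01  1.98451783e-04]
 [-9.90146429e-01 -2.34741566e-02 -1.38054383e-01]
 [ 1.38020349e-01  3.07172698e-03 -9.90424630e-01]] [0.08029802 0.59115257 0.95540567]
wrist 319.535683030244 277.5821450856776 211.52664027900286 [[-0.31569304 -0.94885892  0.00215494]
 [-0.90977408  0.30333276  0.28337318]
 [-0.26953483  0.08749844 -0.9590073 ]] [ 0.62297323 -0.03462493  0.39246447]
```

View pics/scene0.png

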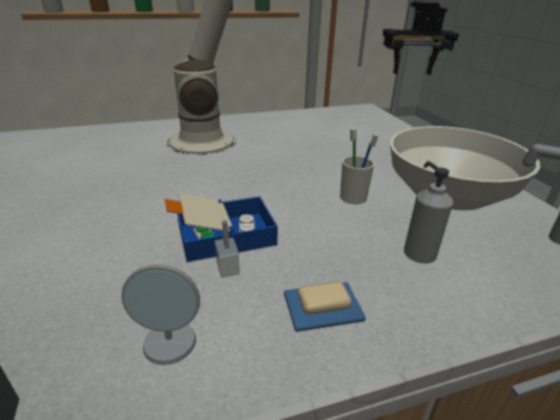

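View pics/top0.png

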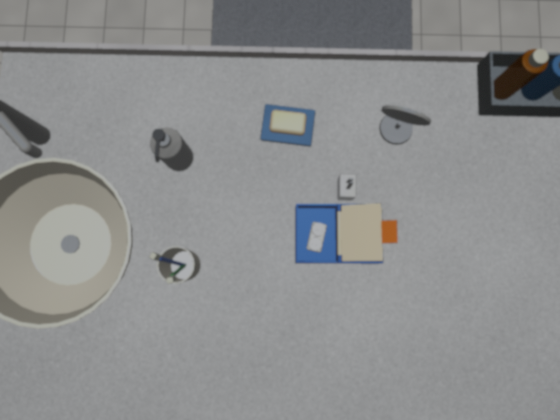

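View pics/wrist0.png

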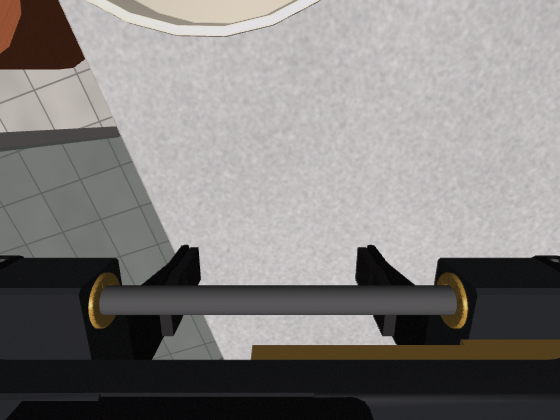

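The scene view shows the tray at about (228,228), with the orange tab at (173,206). In the top view the tray spans about (295–383, 204–263), with the tab at (390,232). I'll enlarge both.

Run:
```python
import cv2
a=cv2.imread("pics/top0.png")[165:285,270:430]; cv2.imwrite("pics/topc.png",cv2.resize(a,None,fx=5,fy=5,interpolation=cv2.INTER_CUBIC))
a=cv2.imread("pics/scene0.png")[180:290,150:310]; cv2.imwrite("pics/scenec.png",cv2.resize(a,None,fx=5,fy=5,interpolation=cv2.INTER_CUBIC))
```

```text
(no output)
```

View pics/topc.png

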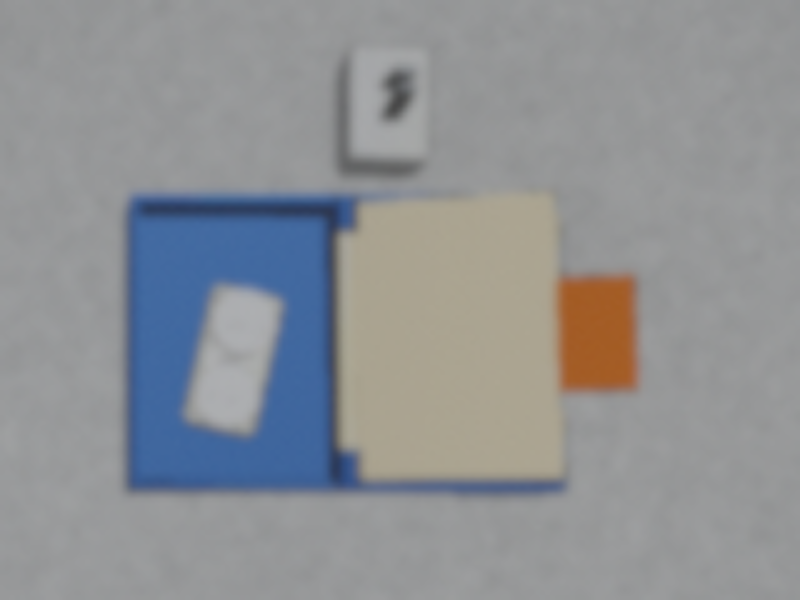

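View pics/scenec.png

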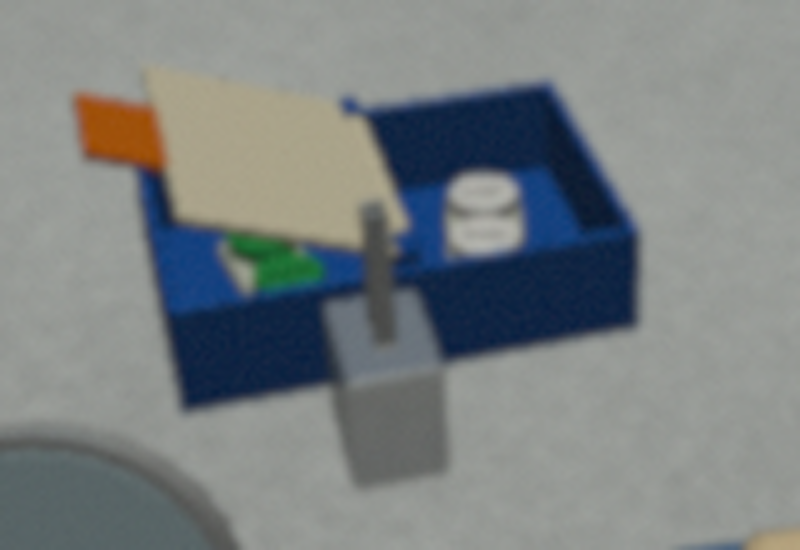

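```bash
cat > h.py <<'E'
import numpy as np
from station import r
def proj(c,X):
    X=np.atleast_2d(X); p=X@np.array(c["R"]).T+np.array(c["t"]); return np.c_[c["fx"]*p[:,0]/p[:,2]+c["cx"],c["fy"]*p[:,1]/p[:,2]+c["cy"]]
def T(p,P):
    x,y,w=p; c,s=np.cos(w),np.sin(w); P=np.atleast_2d(P); return P@np.array([[c,-s,0],[s,c,0],[0,0,1]]).T+[x,y,0]
def L(a,d,x,n=0): # leaf point d from spine, x along, n = height on the top side
    return [x,-d*np.cos(a)+n*np.sin(a),.05+d*np.sin(a)+n*np.cos(a)]
E
python3 - <<'E'
from h import *
from scipy.optimize import least_squares
ct=r.capture("top"); cs=r.capture("scene")
def ob(pts,o): return np.array(pts)/5.+o
top=ob([(130,198),(128,489),(565,489),(635,277),(637,390),(555,193),(565,482)],[270,165])
sc=ob([(636,232),(550,85),(165,313),(75,93),(88,157),(145,68),(175,220)],[150,180])
def mod(p):
    a=p[3]
    t=[[.062,.09,.047],[-.062,.09,.047],[-.062,-.09,.047],L(a,.118,.023,.002),L(a,.118,-.023,.002),L(a,.088,.058,.002),L(a,.088,-.058,.002)]
    s=[[.062,.09,.047],[-.062,.09,.047],[.062,-.09,.047],L(a,.118,-.023,.002),L(a,.118,.023,.002),L(a,.088,-.058,.002),L(a,.088,.058,.002)]
    return proj(ct,T(p[:3],t))-top,proj(cs,T(p[:3],s))-sc
f=lambda p:np.r_[mod(p)[0].ravel(),mod(p)[1].ravel()]
q=least_squares(f,[.54,-.08,0,.3],loss="soft_l1")
print(q.x,np.degrees(q.x[2:])); print(*[m.round(1) for m in mod(q.x)])
p=q.x
print(T(p[:3],L(p[3],.118,0)),T(p[:3],[0,0,.05]))
for n,(u,v) in dict(tw=(348.,188.),mir=(397,128)).items():
    d=np.array(ct["R"]).T@[(u-ct["cx"])/ct["fx"],(v-ct["cy"])/ct["fy"],1]; o=-np.array(ct["R"]).T@ct["t"]
    for z in (0,.05,.1): print(n,z,o+d*(z-o[2])/d[2])
E
```

```text
[ 0.53277647 -0.0223359   0.01715126  0.34631094] [ 0.98269456 19.84215515]
[[-0.5 -1.5]
 [-0.3 -0.1]
 [-0.3  0.5]
 [-0.3 -0.5]
 [-0.1  0.1]
 [ 0.1 -0.5]
 [-0.6 -0.5]] [[ 0.5 -1. ]
 [-0.1 -1.8]
 [-0.1 -1. ]
 [-1.   0.4]
 [-1.5 -0.2]
 [-1.1 -0.6]
 [-0.1 -0.3]]
[[ 0.53468007 -0.13331406  0.09005275]] [[ 0.53277647 -0.0223359   0.05      ]]
tw 0 [ 0.63633323 -0.04750669  0.        ]
tw 0.05 [ 0.62734498 -0.04075843  0.05      ]
tw 0.1 [ 0.61835673 -0.03401018  0.1       ]
mir 0 [ 0.77563457 -0.15681405  0.        ]
mir 0.05 [ 0.75986999 -0.14474853  0.05      ]
mir 0.1 [ 0.7441054 -0.132683   0.1      ]
```

The fit is consistent to about 1 px. It puts the tray centre at (0.533, -0.022) with a yaw of 1°, the leaf at about 20°, and the tab edge at (0.535, -0.133, 0.090). I'll shut the fingers, rise and align the tool with the spine.

```bash
python3 -m crank '[[1,[0,0,-0.2],[0,0,0.1]],[1,[0,0,-0.3],[0,0,0.185]],[1,[0,0,-0.3],[0,0,0.185]],[1,[0,0,-0.2],[0,0,0.185]],[1,[0,0,0],[0,0,0.185]],[1,[0,0,0],[0,0,0.185]],[1,[0,0,0],[0,0,0.185]],[1,[0,0,0],[0,0,0.185]]]'; python3 -m crank '[[1,[0,0,0],[0,0,0.174]]]'; python3 -c "
from station import r
s=r.sense();print(s['ee_rot'].round(3),s['joints'].round(1))"
```

```text
time_s: 1.05
tcp_pos: [0.1976, 0.5928, 0.3223]
ee_rot: [[0.147, -0.989, -0.0], [-0.989, -0.147, -0.0], [0.0, 0.0, -1.0]]
wrist_force: [-0.1, -0.1, 1.1]
gripper_width: 0.357
time_s: 1.15
tcp_pos: [0.1976, 0.5928, 0.3223]
ee_rot: [[0.011, -1.0, -0.0], [-1.0, -0.011, -0.0], [0.0, 0.0, -1.0]]
wrist_force: [0.2, -0.1, 0.3]
gripper_width: 0.264
[[ 0.011 -1.    -0.   ]
 [-1.    -0.011 -0.   ]
 [ 0.     0.    -1.   ]] [ 86.4  19.4  10.6  -0.  -81.2 -85.8]
```

```bash
python3 -m crank '[[1,[0.2,-0.1,0],[0,0,0]],[1,[0.35,-0.2,0],[0,0,0]],[1,[0.35,-0.2,0],[0,0,0]],[1,[0.35,-0.2,0],[0,0,0]],[1,[0.35,-0.2,0],[0,0,0]],[1,[0.35,-0.2,0],[0,0,0]],[1,[0.35,-0.2,0],[0,0,0]],[1,[0.35,-0.2,0],[0,0,0]]]' && python3 -m crank '[[1,[0.38,-0.2,0],[0,0,0]],[1,[0.38,-0.2,0],[0,0,0]],[1,[0.38,-0.2,0],[0,0,0]],[1,[0.38,-0.2,0],[0,0,0]],[1,[0.38,-0.2,0],[0,0,0]],[1,[0.38,-0.2,0],[0,0,0]],[1,[0.38,-0.2,0],[0,0,0]],[1,[0.38,-0.2,0],[0,0,0]]]' && python3 -m crank '[[1,[0.38,-0.1,0],[0,0,0]],[1,[0.38,-0.1,0],[0,0,0]],[1,[0.38,-0.05,0],[0,0,0]],[1,[0.38,0,0],[0,0,0]],[1,[0.38,0,0],[0,0,0]],[1,[0.38,0,0],[0,0,0]],[1,[0.38,0,0],[0,0,0]],[1,[0.38,0,0],[0,0,0]]]'; python3 -c "
from station import r
s=r.sense();print(s['joints'].round(1))"
```

```text
time_s: 1.95
tcp_pos: [0.3525, 0.3288, 0.3227]
ee_rot: [[0.017, -1.0, 0.0], [-1.0, -0.017, 0.0], [-0.0, -0.0, -1.0]]
wrist_force: [0.6, 0.7, 0.6]
gripper_width: 0.008
time_s: 2.75
tcp_pos: [0.5176, 0.0275, 0.3227]
ee_rot: [[0.017, -1.0, 0.0], [-1.0, -0.017, 0.0], [-0.0, -0.0, -1.0]]
wrist_force: [0.4, 0.4, 0.1]
gripper_width: 0.009
time_s: 3.55
tcp_pos: [0.5469, -0.2759, 0.3225]
ee_rot: [[0.017, -1.0, -0.0], [-1.0, -0.017, 0.0], [-0.0, 0.0, -1.0]]
wrist_force: [0.9, 0.4, -0.2]
gripper_width: 0.005
[-11.6  18.1   8.7  -0.  -80.6  12.6]
```

```bash
python3 -m crank '[[1,[0,0,0],[0,-0.1,0]],[1,[0,0,0],[0,-0.18,0]],[1,[0,0,0],[0,-0.18,0]],[1,[0,0,0],[0,-0.18,0]],[1,[0,0,0],[0,-0.18,0]],[1,[0,0,0],[0,-0.18,0]],[1,[0,0,0],[0,-0.18,0]],[1,[0,0,0],[0,-0.18,0]]]'; python3 -m crank '[[1,[0,0,0],[0,-0.18,0]],[1,[0,0,0],[0,-0.18,0]],[1,[0,0,0],[0,-0.15,0]],[1,[0,0,0],[0,0,0]]]'
python3 - <<'E'
from station import r
import cv2
s=r.sense();print(s['joints'].round(1))
for n in("scene","top"): cv2.imwrite(f"pics/{n}1.png",r.capture(n)["img"])
E
```

```text
time_s: 4.35
tcp_pos: [0.5472, -0.2752, 0.3227]
ee_rot: [[0.009, -1.0, -0.014], [-0.478, -0.016, 0.878], [-0.879, -0.001, -0.478]]
wrist_force: [0.0, 0.3, -0.3]
gripper_width: 0.009
time_s: 4.75
tcp_pos: [0.5464, -0.276, 0.3175]
ee_rot: [[-0.007, -1.0, -0.014], [-0.094, -0.014, 0.996], [-0.996, 0.008, -0.093]]
wrist_force: [-0.2, -1.0, -0.2]
gripper_width: 0.003
[ -43.6   45.5   37.7  -75.2 -132.7   15.3]
```

View pics/scene1.png

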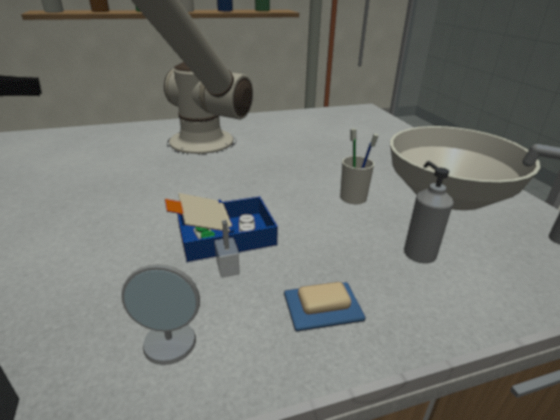

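View pics/top1.png

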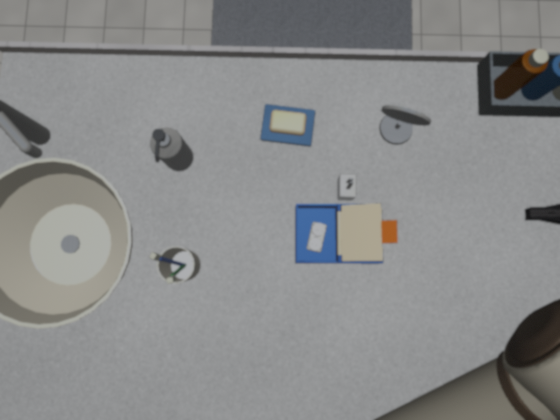

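The fingers now point at the tab, about 5° below horizontal, and all joints are within range. Next I'll tilt to about 12° and come down beside the tab.

```bash
python3 -m crank '[[1,[0,0.05,0],[0,0.15,0]],[1,[0.2,0.06,0.04],[0,0,0]],[1,[0.35,0,0.07],[0,0,0]],[1,[0.35,0,0.07],[0,0,0]],[1,[0.35,0,0.07],[0,0,0]],[1,[0.35,0,0.07],[0,0,0]],[1,[0.3,0,0.07],[0,0,0]],[1,[0,0,0],[0,0,0]]]';  python3 - <<'E'
from station import r
import cv2
s=r.sense();print(s['joints'].round(1))
for n in("scene","top"): cv2.imwrite(f"pics/{n}2.png",r.capture(n)["img"])
E
```

```text
time_s: 5.65
tcp_pos: [0.5361, -0.2762, 0.1262]
ee_rot: [[-0.0, -1.0, -0.02], [-0.217, -0.019, 0.976], [-0.976, 0.004, -0.217]]
wrist_force: [-0.4, 0.3, -0.5]
gripper_width: 0.004
[ -40.5   54.2   29.6  -57.4 -119.9   38.1]
```

View pics/scene2.png

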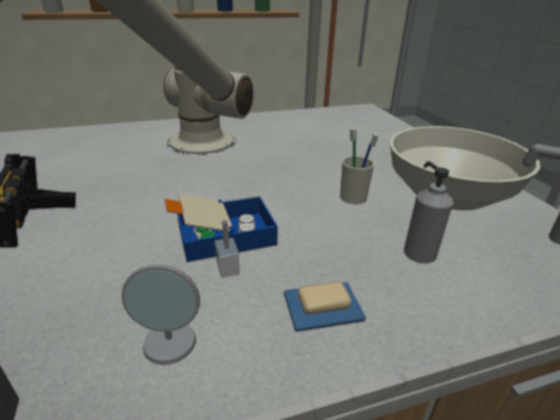

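View pics/top2.png

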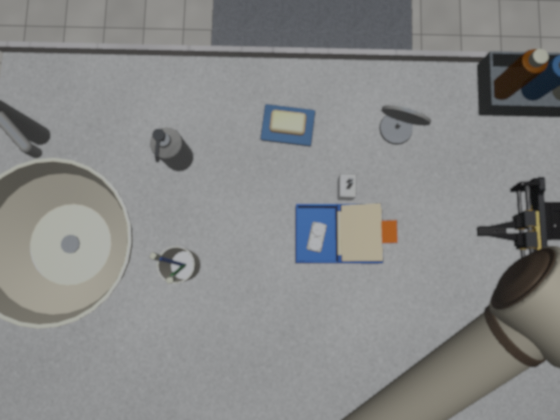

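```bash
python3 -m crank '[[1,[0.1,0,0.1],[0,0,0]],[1,[0.1,0,0.2],[0,0,0]],[1,[0.1,0,0.2],[0,0,0]],[1,[0.1,0,0.2],[0,0,0]],[1,[0.02,0,0.2],[0,0,0]],[1,[0,0,0.075],[0,0,0]],[1,[0,0,0],[0,0,0]]]';  python3 - <<'E'
from station import r
import cv2
s=r.sense();print(s['joints'].round(1))
for n in("scene","top"): cv2.imwrite(f"pics/{n}3.png",r.capture(n)["img"])
a=cv2.imread("pics/scene3.png")[130:290,0:280]; cv2.imwrite("pics/scene3c.png",cv2.resize(a,None,fx=2.8,fy=2.8,interpolation=cv2.INTER_CUBIC))
E
```

```text
time_s: 6.45
tcp_pos: [0.5352, -0.1913, 0.0676]
ee_rot: [[0.006, -1.0, -0.018], [-0.22, -0.018, 0.975], [-0.976, -0.002, -0.22]]
wrist_force: [-0.7, -1.1, 0.6]
gripper_width: 0.001
[ -35.3   54.4   18.8  -56.7 -110.    45.9]
```

View pics/scene3c.png

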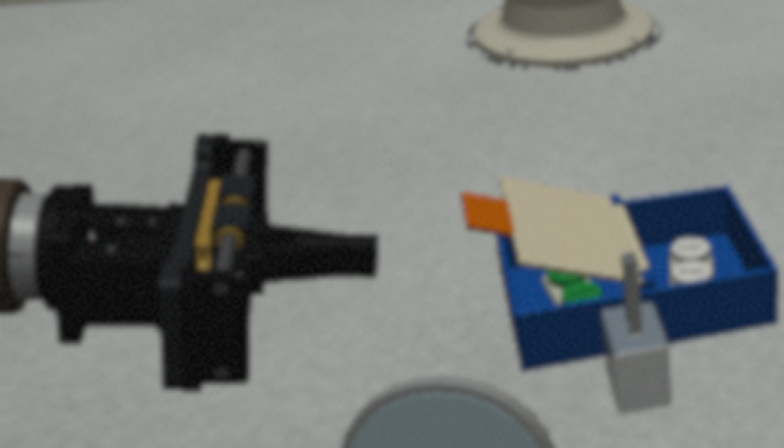

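The finger is level with the gap below the tab. I'll slide it in underneath.

```bash
python3 -m crank '[[1,[-0.03,0,0.15],[0,0,0]],[1,[-0.03,0,0.15],[0,0,0]],[1,[-0.03,0,0.15],[0,0,0]],[1,[-0.03,0,0.15],[0,0,0]],[1,[-0.025,0,0.135],[0,0,0]],[1,[0,0,0],[0,0,0]]]';  python3 - <<'E'
from station import r
import cv2
s=r.sense();print(s['joints'].round(1))
for n in("scene","top"): cv2.imwrite(f"pics/{n}4.png",r.capture(n)["img"])
a=cv2.imread("pics/scene4.png")[150:270,100:290]; cv2.imwrite("pics/scene4c.png",cv2.resize(a,None,fx=4,fy=4,interpolation=cv2.INTER_CUBIC))
E
```

```text
time_s: 7.15
tcp_pos: [0.5333, -0.1147, 0.0648]
ee_rot: [[0.003, -1.0, -0.019], [-0.217, -0.019, 0.976], [-0.976, 0.001, -0.217]]
wrist_force: [-0.5, -0.2, 0.2]
gripper_width: 0.004
[ -30.6   51.8   11.1  -59.  -104.3   48.2]
```

View pics/scene4c.png

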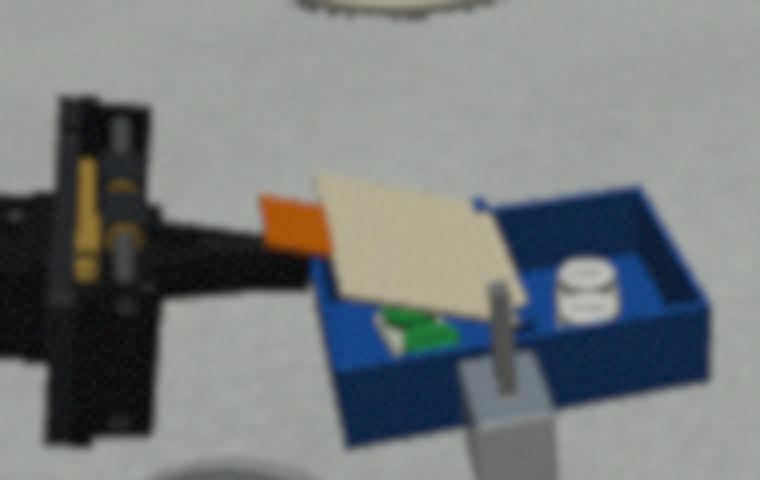

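The finger is under the tab and touching nothing. I'll plan the arc in tool axes.

```bash
cat > plan.py <<'E'
from h import *
import json,sys
# args: a_from a_to n ; start from measured pose
s=r.sense(); R=s['ee_rot']; p=s['tcp_pos']
th=0.01715; S=np.array([.53278,-.02234]); ey=np.array([-np.sin(th),np.cos(th)])
a1,n=float(sys.argv[1]),int(sys.argv[2])
e=np.degrees(np.arctan2(-R[2,2],R[:2,2]@ey)); y=(p[:2]-S)@ey; z=p[2]-.05
def up(e): e=np.radians(e); return np.array([np.sin(e),np.cos(e)])
def zt(e): e=np.radians(e); return np.array([np.cos(e),-np.sin(e)])
P=np.array([y,z]); c=P+.0095*up(e); d0=np.hypot(*c)
a0=np.degrees(np.arctan2(c[1],-c[0])+np.arcsin(.002/d0))
print("now corner angle",a0.round(1),"d",d0.round(4),"e",e.round(1),"x off",((p[:2]-S)@[np.cos(th),np.sin(th)]).round(4),"F",s['wrist_force'].round(1))
ef=lambda a:np.clip(12.5+(a-15)*.44,12.5,90)
d1=.0945; rows=[]
for k in range(1,n+1):
    a=a0+(a1-a0)*k/n; d=d0+(d1-d0)*k/n; en=e+(ef(a1)-e)/n
    ar=np.radians(a); t=np.array([-d*np.cos(ar)-.002*np.sin(ar),d*np.sin(ar)-.002*np.cos(ar)])-.0095*up(en)
    D=t-P; dx=round(D@-up(e)*10,2); dz=round(D@zt(e)*10,2); wy=round((en-e)/45,3)
    P=P-up(e)*dx/10+zt(e)*dz/10; e+=wy*45
    rows.append([1,[dx,0,dz],[0,wy,0]])
print(json.dumps(rows).replace(" ",""))
E
python3 plan.py 36 8
```

```text
now corner angle 15.7 d 0.0954 e 12.6 x off -0.0009 F [ 0.  -0.6  0.1]
[[1,[-0.04,0,0.0],[0,0.025,0]],[1,[-0.04,0,0.0],[0,0.022,0]],[1,[-0.05,0,0.01],[0,0.019,0]],[1,[-0.04,0,0.0],[0,0.017,0]],[1,[-0.04,0,0.01],[0,0.015,0]],[1,[-0.04,0,0.01],[0,0.013,0]],[1,[-0.04,0,0.01],[0,0.011,0]],[1,[-0.04,0,0.01],[0,0.01,0]]]
```

```bash
sed -i 's|en=e+(ef(a1)-e)/n|en=e+(ef(a1)-e)/(n+1-k)|' plan.py; python3 -m crank '[[1,[-0.04,0,0],[0,0.025,0]],[1,[-0.04,0,0],[0,0.022,0]],[1,[-0.05,0,0.01],[0,0.02,0]],[1,[-0.04,0,0],[0,0.02,0]],[1,[-0.04,0,0.01],[0,0.02,0]],[1,[-0.04,0,0.01],[0,0.02,0]],[1,[-0.04,0,0.01],[0,0.02,0]],[1,[-0.04,0,0.01],[0,0.02,0]]]'; python3 plan.py 57 8;python3 - <<'E'
from station import r
import cv2
for n in("scene",): cv2.imwrite(f"pics/{n}5.png",r.capture(n)["img"])
a=cv2.imread("pics/scene5.png")[150:270,100:290]; cv2.imwrite("pics/scene5c.png",cv2.resize(a,None,fx=4,fy=4,interpolation=cv2.INTER_CUBIC))
E
```

```text
time_s: 8.05
tcp_pos: [0.5333, -0.1031, 0.0951]
ee_rot: [[0.006, -1.0, -0.016], [-0.345, -0.017, 0.938], [-0.939, -0.0, -0.345]]
wrist_force: [0.6, -0.9, 0.3]
gripper_width: 0.005
now corner angle 36.1 d 0.0944 e 20.2 x off -0.0008 F [ 0.6 -0.9  0.3]
[[1,[-0.04,0,0.01],[0,0.03,0]],[1,[-0.04,0,0.01],[0,0.03,0]],[1,[-0.04,0,0.01],[0,0.03,0]],[1,[-0.04,0,0.01],[0,0.03,0]],[1,[-0.04,0,0.02],[0,0.03,0]],[1,[-0.04,0,0.01],[0,0.03,0]],[1,[-0.04,0,0.01],[0,0.03,0]],[1,[-0.04,0,0.02],[0,0.03,0]]]
```

View pics/scene5c.png

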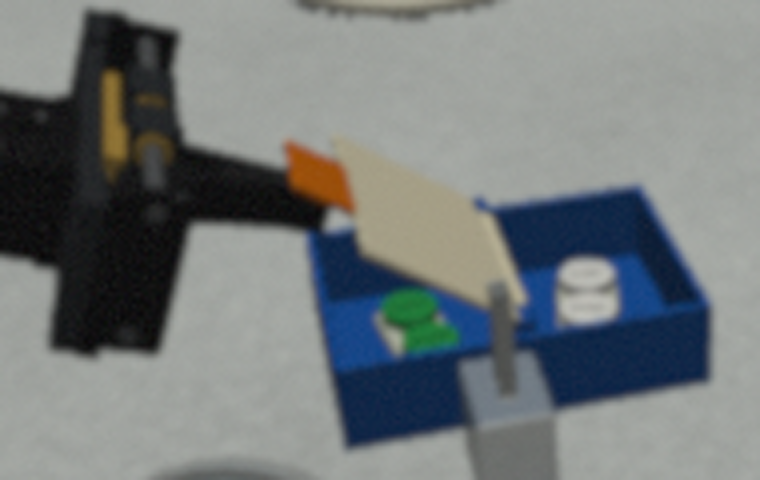

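The leaf is rising with the finger, to about 36°, and the force is small. I'll continue.

```bash
python3 -m crank '[[1,[-0.04,0,0.01],[0,0.03,0]],[1,[-0.04,0,0.01],[0,0.03,0]],[1,[-0.04,0,0.01],[0,0.03,0]],[1,[-0.04,0,0.01],[0,0.03,0]],[1,[-0.04,0,0.02],[0,0.03,0]],[1,[-0.04,0,0.01],[0,0.03,0]],[1,[-0.04,0,0.01],[0,0.03,0]],[1,[-0.04,0,0.02],[0,0.03,0]]]'; python3 plan.py 78 8
```

```text
time_s: 8.9
tcp_pos: [0.533, -0.0806, 0.1198]
ee_rot: [[0.009, -1.0, -0.014], [-0.515, -0.017, 0.857], [-0.857, -0.0, -0.516]]
wrist_force: [-0.9, -1.5, -0.3]
gripper_width: 0.0
now corner angle 56.8 d 0.0944 e 31.0 x off -0.0008 F [-0.9 -1.5 -0.3]
[[1,[-0.04,0,0.02],[0,0.026,0]],[1,[-0.04,0,0.01],[0,0.025,0]],[1,[-0.04,0,0.02],[0,0.026,0]],[1,[-0.03,0,0.02],[0,0.025,0]],[1,[-0.04,0,0.03],[0,0.026,0]],[1,[-0.04,0,0.02],[0,0.025,0]],[1,[-0.03,0,0.02],[0,0.026,0]],[1,[-0.04,0,0.02],[0,0.025,0]]]
```

```bash
python3 -m crank '[[1,[-0.04,0,0.02],[0,0.026,0]],[1,[-0.04,0,0.01],[0,0.025,0]],[1,[-0.04,0,0.02],[0,0.026,0]],[1,[-0.03,0,0.02],[0,0.025,0]],[1,[-0.04,0,0.03],[0,0.026,0]],[1,[-0.04,0,0.02],[0,0.025,0]],[1,[-0.03,0,0.02],[0,0.026,0]],[1,[-0.04,0,0.02],[0,0.025,0]]]'; python3 plan.py 98 8
```

```text
time_s: 9.7
tcp_pos: [0.5324, -0.0503, 0.1348]
ee_rot: [[0.011, -1.0, -0.013], [-0.645, -0.017, 0.764], [-0.764, 0.0, -0.645]]
wrist_force: [-0.1, -0.2, -0.8]
gripper_width: 0.005
now corner angle 77.9 d 0.0946 e 40.2 x off -0.0009 F [-0.1 -0.2 -0.8]
[[1,[-0.03,0,0.02],[0,0.025,0]],[1,[-0.04,0,0.03],[0,0.024,0]],[1,[-0.03,0,0.02],[0,0.025,0]],[1,[-0.03,0,0.03],[0,0.024,0]],[1,[-0.03,0,0.03],[0,0.025,0]],[1,[-0.03,0,0.02],[0,0.024,0]],[1,[-0.03,0,0.03],[0,0.025,0]],[1,[-0.02,0,0.03],[0,0.024,0]]]
```

```bash
python3 -m crank '[[1,[-0.03,0,0.02],[0,0.025,0]],[1,[-0.04,0,0.03],[0,0.024,0]],[1,[-0.03,0,0.02],[0,0.025,0]],[1,[-0.03,0,0.03],[0,0.024,0]],[1,[-0.03,0,0.03],[0,0.025,0]],[1,[-0.03,0,0.02],[0,0.024,0]],[1,[-0.03,0,0.03],[0,0.025,0]],[1,[-0.02,0,0.03],[0,0.024,0]]]'; python3 plan.py 118 8
python3 - <<'E'
from station import r
import cv2
for n in("scene",): cv2.imwrite(f"pics/{n}6.png",r.capture(n)["img"])
a=cv2.imread("pics/scene6.png")[110:270,100:300]; cv2.imwrite("pics/scene6c.png",cv2.resize(a,None,fx=3.5,fy=3.5,interpolation=cv2.INTER_CUBIC))
E
```

```text
time_s: 10.5
tcp_pos: [0.5319, -0.0186, 0.1376]
ee_rot: [[0.013, -1.0, -0.011], [-0.755, -0.017, 0.656], [-0.656, -0.0, -0.755]]
wrist_force: [-0.1, -0.5, 0.5]
gripper_width: 0.008
now corner angle 97.9 d 0.0945 e 49.0 x off -0.0008 F [-0.1 -0.5  0.5]
[[1,[-0.03,0,0.03],[0,0.025,0]],[1,[-0.02,0,0.03],[0,0.024,0]],[1,[-0.03,0,0.03],[0,0.025,0]],[1,[-0.02,0,0.03],[0,0.024,0]],[1,[-0.03,0,0.03],[0,0.025,0]],[1,[-0.02,0,0.04],[0,0.024,0]],[1,[-0.02,0,0.03],[0,0.025,0]],[1,[-0.03,0,0.03],[0,0.024,0]]]
```

View pics/scene6c.png

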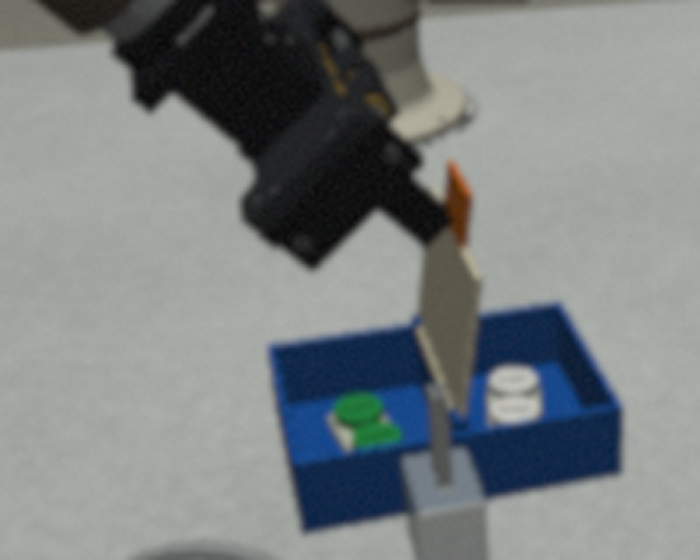

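The leaf has just passed upright and the fingertip is still on it. The cases are undisturbed.

```bash
python3 -m crank '[[1,[-0.03,0,0.03],[0,0.025,0]],[1,[-0.02,0,0.03],[0,0.024,0]],[1,[-0.03,0,0.03],[0,0.025,0]],[1,[-0.02,0,0.03],[0,0.024,0]],[1,[-0.03,0,0.03],[0,0.025,0]],[1,[-0.02,0,0.04],[0,0.024,0]],[1,[-0.02,0,0.03],[0,0.025,0]],[1,[-0.03,0,0.03],[0,0.024,0]]]'; python3 plan.py 138 8
```

```text
time_s: 11.35
tcp_pos: [0.5314, 0.0123, 0.1295]
ee_rot: [[0.014, -1.0, -0.009], [-0.846, -0.017, 0.532], [-0.532, 0.0, -0.846]]
wrist_force: [-0.1, 0.3, -1.0]
gripper_width: 0.003
now corner angle 118.0 d 0.0948 e 57.8 x off -0.0008 F [-0.1  0.3 -1. ]
[[1,[-0.02,0,0.03],[0,0.024,0]],[1,[-0.02,0,0.04],[0,0.024,0]],[1,[-0.02,0,0.03],[0,0.025,0]],[1,[-0.02,0,0.04],[0,0.024,0]],[1,[-0.01,0,0.04],[0,0.025,0]],[1,[-0.02,0,0.03],[0,0.024,0]],[1,[-0.01,0,0.04],[0,0.025,0]],[1,[-0.02,0,0.04],[0,0.024,0]]]
```

```bash
python3 -m crank '[[1,[-0.02,0,0.03],[0,0.024,0]],[1,[-0.02,0,0.04],[0,0.024,0]],[1,[-0.02,0,0.03],[0,0.025,0]],[1,[-0.02,0,0.04],[0,0.024,0]],[1,[-0.01,0,0.04],[0,0.025,0]],[1,[-0.02,0,0.03],[0,0.024,0]],[1,[-0.01,0,0.04],[0,0.025,0]],[1,[-0.02,0,0.04],[0,0.024,0]]]'; python3 plan.py 158 8
```

```text
time_s: 12.15
tcp_pos: [0.531, 0.0382, 0.1107]
ee_rot: [[0.015, -1.0, -0.007], [-0.918, -0.017, 0.397], [-0.397, -0.0, -0.918]]
wrist_force: [-0.6, -1.0, 0.0]
gripper_width: 0.002
now corner angle 138.3 d 0.0946 e 66.6 x off -0.0008 F [-0.6 -1.   0. ]
[[1,[-0.01,0,0.04],[0,0.024,0]],[1,[-0.01,0,0.03],[0,0.025,0]],[1,[-0.02,0,0.04],[0,0.024,0]],[1,[-0.01,0,0.04],[0,0.025,0]],[1,[-0.0,0,0.04],[0,0.024,0]],[1,[-0.01,0,0.03],[0,0.025,0]],[1,[-0.01,0,0.04],[0,0.024,0]],[1,[-0.01,0,0.04],[0,0.025,0]]]
```

```bash
python3 -m crank '[[1,[-0.01,0,0.04],[0,0.024,0]],[1,[-0.01,0,0.03],[0,0.025,0]],[1,[-0.02,0,0.04],[0,0.024,0]],[1,[-0.01,0,0.04],[0,0.025,0]],[1,[0,0,0.04],[0,0.024,0]],[1,[-0.01,0,0.03],[0,0.025,0]],[1,[-0.01,0,0.04],[0,0.024,0]],[1,[-0.01,0,0.04],[0,0.025,0]]]'; python3 plan.py 174 8
python3 - <<'E'
from station import r
import cv2
for n in("scene",): cv2.imwrite(f"pics/{n}7.png",r.capture(n)["img"])
a=cv2.imread("pics/scene7.png")[110:270,100:300]; cv2.imwrite("pics/scene7c.png",cv2.resize(a,None,fx=3.5,fy=3.5,interpolation=cv2.INTER_CUBIC))
E
```

```text
time_s: 12.95
tcp_pos: [0.5307, 0.0557, 0.0851]
ee_rot: [[0.016, -1.0, -0.004], [-0.968, -0.017, 0.252], [-0.252, -0.0, -0.968]]
wrist_force: [-0.3, 0.3, 0.3]
gripper_width: 0.007
now corner angle 157.9 d 0.095 e 75.4 x off -0.0008 F [-0.3  0.3  0.3]
[[1,[-0.0,0,0.03],[0,0.02,0]],[1,[-0.01,0,0.03],[0,0.019,0]],[1,[0.0,0,0.03],[0,0.02,0]],[1,[-0.0,0,0.04],[0,0.019,0]],[1,[-0.0,0,0.03],[0,0.02,0]],[1,[-0.0,0,0.03],[0,0.019,0]],[1,[-0.0,0,0.03],[0,0.02,0]],[1,[-0.0,0,0.03],[0,0.019,0]]]
```

View pics/scene7c.png

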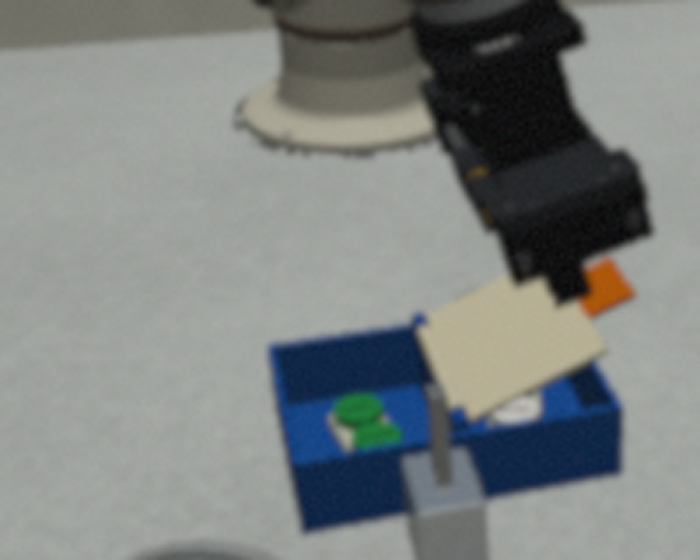

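The leaf is following, with about 22° left to go.

```bash
python3 -m crank '[[1,[0,0,0.03],[0,0.02,0]],[1,[-0.01,0,0.03],[0,0.019,0]],[1,[0,0,0.03],[0,0.02,0]],[1,[0,0,0.04],[0,0.019,0]],[1,[0,0,0.03],[0,0.02,0]],[1,[0,0,0.03],[0,0.019,0]],[1,[0,0,0.03],[0,0.02,0]],[1,[0,0,0.03],[0,0.019,0]]]'; python3 plan.py 181 6
```

```text
time_s: 13.8
tcp_pos: [0.5306, 0.0616, 0.0609]
ee_rot: [[0.017, -1.0, -0.002], [-0.991, -0.017, 0.132], [-0.132, -0.0, -0.991]]
wrist_force: [-0.2, 0.0, 0.8]
gripper_width: 0.004
now corner angle 173.8 d 0.0942 e 82.4 x off -0.0008 F [-0.2  0.   0.8]
[[1,[-0.0,0,0.02],[0,0.012,0]],[1,[-0.0,0,0.02],[0,0.011,0]],[1,[-0.0,0,0.02],[0,0.012,0]],[1,[0.0,0,0.02],[0,0.011,0]],[1,[0.0,0,0.01],[0,0.012,0]],[1,[0.0,0,0.02],[0,0.011,0]]]
```

```bash
python3 -m crank '[[1,[0,0,0.02],[0,0,0]],[1,[0,0,0.02],[0,0,0]],[1,[0,0,0.02],[0,0,0]],[1,[0,0,0.02],[0,0,0]],[1,[0,0,0.01],[0,0,0]],[1,[0,0,0],[0,0,0]]]'; python3 -m crank '[[1,[0,0,0.01],[0,0,0]]]'; python3 -m crank '[[1,[0,0,0.01],[0,0,0]]]'
```

```text
time_s: 14.4
tcp_pos: [0.5306, 0.0624, 0.0533]
ee_rot: [[0.017, -1.0, -0.002], [-0.991, -0.017, 0.133], [-0.133, -0.0, -0.991]]
wrist_force: [-2.0, -1.3, 7.8]
gripper_width: 0.01
time_s: 14.5
tcp_pos: [0.5307, 0.0625, 0.0529]
ee_rot: [[0.017, -1.0, -0.002], [-0.991, -0.018, 0.133], [-0.133, -0.0, -0.991]]
wrist_force: [-4.2, -1.5, 15.4]
gripper_width: 0.002
time_s: 14.6
tcp_pos: [0.5308, 0.0625, 0.0527]
ee_rot: [[0.018, -1.0, -0.002], [-0.991, -0.018, 0.132], [-0.132, -0.0, -0.991]]
wrist_force: [-6.6, -2.2, 19.6]
gripper_width: 0.005
```

The stop is firm, with force climbing at constant height, so I'll back off and look.

```bash
python3 -m crank '[[1,[0,0,-0.05],[0,0,0]],[1,[0,0,-0.1],[0,0,0]],[1,[0,0,-0.3],[0,0,0]],[1,[0,0,-0.4],[0,0,0]],[1,[0,0,-0.4],[0,0,0]],[1,[0,0,-0.4],[0,0,0]],[1,[0.2,0,-0.3],[0,0,0]],[1,[0,0,0],[0,0,0]]]'; python3 -m crank '[[1,[0.4,0,-0.2],[0,0,0]],[1,[0.4,0,-0.2],[0,0,0]],[1,[0.4,0,-0.1],[0,0,0]],[1,[0.4,0,0],[0,0,0]],[1,[0.4,0,0],[0,0,0]],[1,[0.4,0,0],[0,0,0]],[1,[0.2,0,0],[0,0,0]],[1,[0,0,0],[0,0,0]]]'
python3 - <<'E'
from station import r
import cv2
for n in("scene","top"): cv2.imwrite(f"pics/{n}8.png",r.capture(n)["img"])
a=cv2.imread("pics/scene8.png")[130:290,130:330]; cv2.imwrite("pics/scene8c.png",cv2.resize(a,None,fx=3.5,fy=3.5,interpolation=cv2.INTER_CUBIC))
a=cv2.imread("pics/top8.png")[165:285,230:430]; cv2.imwrite("pics/top8c.png",cv2.resize(a,None,fx=4,fy=4,interpolation=cv2.INTER_CUBIC))
E
```

```text
time_s: 15.4
tcp_pos: [0.5337, 0.0157, 0.2462]
ee_rot: [[0.016, -1.0, 0.008], [-0.991, -0.015, 0.134], [-0.134, -0.01, -0.991]]
wrist_force: [0.5, -0.1, -0.6]
gripper_width: 0.007
time_s: 16.2
tcp_pos: [0.5349, -0.2492, 0.2538]
ee_rot: [[0.012, -1.0, -0.005], [-0.991, -0.013, 0.134], [-0.134, 0.003, -0.991]]
wrist_force: [0.3, 0.3, 0.1]
gripper_width: 0.007
```

View pics/scene8c.png

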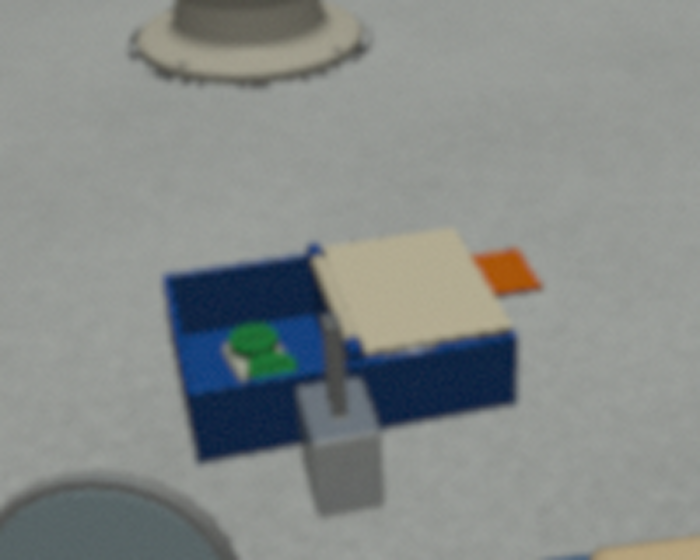

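View pics/top8c.png

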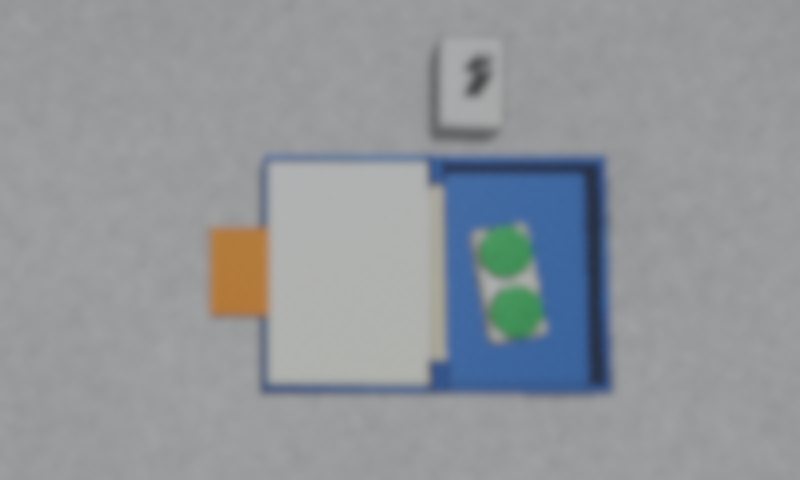

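View pics/scene8.png

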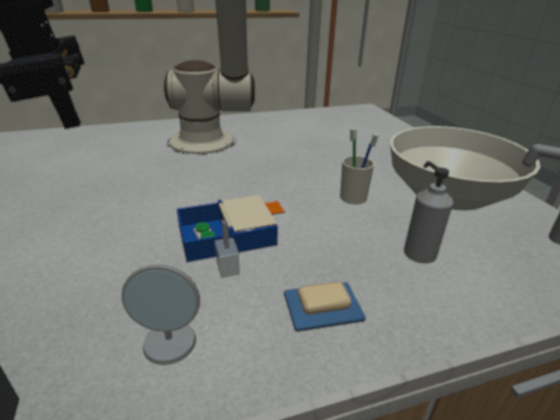

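The leaf looks flat over the +y well and everything else is in place. I'll check the angle numerically.

Run:
```python
from h import *
from scipy.optimize import least_squares
cs=r.capture("scene")
sc=np.array([(518,249),(541,290),(455,230),(513,328)])/3.5+130
ct=r.capture("top"); tp=np.array([(210,228),(211,316)])/4+[230,165]
P=[.53278,-.02234,.01715]
f=lambda a:np.r_[(proj(cs,T(P,[L(a[0],.118,-.023,-.002),L(a[0],.118,.023,-.002),L(a[0],.088,-.058,-.002),L(a[0],.088,.058,-.002)]))-sc).ravel(),(proj(ct,T(P,[L(a[0],.118,.023,-.002),L(a[0],.118,-.023,-.002)]))-tp).ravel()]
q=least_squares(f,[3.0]);print(np.degrees(q.x),q.fun.round(1))
for a in (172,176,180): print(a,(f([np.radians(a)])**2).sum().round(2))
```

```text
[182.1004552] [-0.4  0.5  0.2 -0.2 -0.5 -0.3 -0.5 -0.  -0.5 -0.5 -0.9 -0.4]
172 232.68
176 86.62
180 12.63
```

Flat within measuring error, and the hand is clear. Handing in.

```bash
python3 -c "
from station import r
print(r.finish_job()); print(r.sense()['time_s'])"
```

```text
the job is handed in; nothing more can be done
None
the job is handed in; nothing more can be done
```

The cover leaf now lies flat over the +y well, and I handed the job in at about 16 s of the 38 s allowed. With the fingers shut, I pushed the leaf up from under its orange tab. I then guided it over the spine at about 25°/s, with the tip kept at the same spot on the leaf, and pressed it onto the stop.

- **Leaf angle:** measured from the final pictures at about 182°, which is flat (180°) within the measuring error.
- **Forces:** I read about 1–2 N or less at the end of each guiding step. The final press peaked at about 21 N in total (20 N vertical), a bit firmer than it needed to be, and I backed off straight away.
- **Surroundings:** the green case is in its well, and in the final pictures nothing else on the vanity appears to have moved. The white case sat still in its well until the leaf covered it, so I couldn't see it fully at the end.
- **Hand:** it finished about 0.25 m above the vanity, off to the side of the tray and touching nothing.

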